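# Rotate the reagent lane: old bottles forward, new bottle behind

## Robot

A 7-joint arm with a two-finger parallel gripper is mounted at the origin on the work surface. World frame = base frame: x ahead of the robot, y to its left, z up, the work surface at z = 0. Lengths are in mm, angles in rad, forces in N, time in s.
With the tool pointing down it reaches from about 400 to 900 mm from the base axis. Payload 5.6 kg.
Tool frame: the origin (TCP) lies midway between the tips of the shut fingers; the grasp point (between the pads) lies r.grip_point_offset behind it (r.grip_point_offset is the distance from the TCP to the grasp point, in mm); z points along the fingers, y is the line along which they close (so a half turn about z gives the same grasp; the last joint's range is limited). The gripper opens to 92 mm and grips with 3 to 60 N. Pads are 20 mm wide; open, the fingers measure 128 mm over their backs; the gripper's body (75 mm by 189 mm) begins 69 mm behind the grasp point.
Start: joints at [-1.273, 0.468, -0.012, 1.603, 0.006, 1.071, -0.056], TCP at [217.3, 612.61, 174.692] pointing down, gripper open.
Joint ranges: [-2.53, 2.53], [-0.31, 2.02], [-1.57, 1.55], [0.28, 2.44], [-1.29, 4.43], [0.15, 1.84], [-2.92, 2.92]. Speed limits (rad/s): [2.57, 2.57, 3.14, 3.14, 3.14, 3.14, 3.14].

## Interface

Orientations are given as a rotation vector (axis times angle).
In Python, from bench import status, vision, job, r gives the robot as it stands. The module is installed in compiled form; this text tells all that it offers.
- The arm moves only by the shell command python3 -m jog 'ROWS' [FORCE]. ROWS is JSON, a list that holds one entry, the list of rows, each a list of 7 numbers: the shift along the tool's x, y, z normalised to -1 to 1, where 1 is 25 mm, then the turn, a rotation vector about the tool's x, y, z normalised to -1 to 1, where 1 is 0.08 rad, then the closure in counts, from 0 (fully open) to 255 (shut). In form: [[[dx, dy, dz, ax, ay, az, jaw], ...]]. A call has 1 to 8 rows; each row shifts and turns the commanded pose from where the row before left it, along the tool's axes as they then stand; what a row does not reach is not made up. A row lasts 1/8 s, in which the tool goes at most 62.5 mm and 10.7 degrees, less where a joint would pass 70% of its speed; a pose out of reach is approached as far as the arm can. A call with a number of a shift or a turn outside -1 to 1 is refused whole. A call with a gripper value outside its range is refused whole. The fingers move at their own pace and stop on an object; FORCE is the grip in N (left out, the last holds). Time passes only in rows, so rows that do not move let the fingers close. It gives the time, the measured TCP pose, the force, the opening and the grip force at its end, in the units of the state.
- status.state(): the state, without advancing time (a new reading comes with each control period).
- vision.read_camera(name): name is "side" or "top"; returns the picture (480x640x3 uint8, red, green, blue); there is no depth.
- vision.camera_params(name): a dict with "camera_matrix" (3x3 intrinsics, pixels), "extrinsics" (4x4, takes a point from camera to world coordinates). Camera axes: x right, y up, looking along -z (the intrinsics and any distortion apply to the point x, -y, -z); pixel columns grow to the right and rows downward; lengths in mm; the calibration is good to about 2 mm. A picture is of the moment at which its call begins. camera_params takes no time and is no camera call.
- job.sign_off(): hands the job in; it is judged then, once.
The state is a dict: "time": time; "joints": joint angles; "qvel": joint speeds; "effort": joint torques, N m; "position": TCP position; "orientation": TCP orientation; "force": force on the tool from outside, world axes, zero at the start; "ft_torque": the same for the moment, N m; "gripper_width": finger opening in mm; "finger_force": force on a finger pad.
Only numpy, scipy, OpenCV 4.12 (cv2) and the standard library are available. Lean on these libraries where they do the work, as an engineer would, in place of code of your own. Each camera call takes 0.05 s, during which the arm holds its last target. There are 200 camera calls.

## Task

Restock the lane of small capped reagent bottles first-in-first-out: first bring its two old bottles forward, in the same order, until they stand close together against the front lip, and only then stand the new bottle from the bench in the lane behind them (slide the lane's follower back to make room). Finish with the follower slid up snug behind the new bottle, so that the row is closed up, and let go. Keep the bottles upright, set them down rather than dropping them, and leave the jars, the beaker and the big bottle where they are.

Things in the scene. Friction and masses are not known exactly. Their poses are not given: they have to be found in the camera images.
- lane: Open-topped aluminium channel on a grey rack plate, beside a like lane 80 mm off (either side) holding short jars. Origin: centre of its underside, 6 mm above the bench. z up; x runs from the front lip to the back, roughly along world +y (yaw 1.2 to 1.9). Floor 4 mm above the origin; 48 mm wide inside; 3 mm side walls 25 mm above the floor; back wall's inner face at x = +112 mm, 41 mm above the floor.
- lane_front (a point): Middle of the foot of the front lip's inner face, at floor height (lane x = -95 mm). The lip rises 25 mm above the floor. Bottles are 40 mm across, so against the lip the tight row stands with centres at lane x = -75, -35 and +5 mm.
- follower (a joint): White follower sliding in this lane behind the bottles, in m: 0 = fully back, up to 0.11 towards the front lip. Its flat front face (42 mm wide, 56 mm above the floor) is at lane x = +80 mm minus this value: 0.095 tight behind the two old bottles, 0.055 behind three. About 1.5 N of friction; it stays where left, no spring.
- follower_tab (a point): Top centre of the follower's upright pull tab, on the lane's centre line, 90 mm above the lane floor (100 mm above the bench), 16 mm behind the follower's front face; moves with it. The tab is 12 mm wide across the lane, 20 mm along it, and clear of everything from the side walls up.
- old_front: Old stock: round amber glass bottle, paper label, white screw cap, standing in the lane, nearer the front. 100 mm tall, about 0.08 to 0.17 kg; body 40 mm in diameter up to 58 mm, shoulder to 72 mm, cap 28 mm in diameter from 72 to 100 mm. Origin: centre of its underside, z up. Gaps before and behind it.
- old_rear: Old stock: same bottle, the one nearer the follower. Origin: centre of its underside. At the start there is no room for another bottle between it and the fully retracted follower.
- new_bottle: New stock: same bottle (sizes as old_front), standing on the bench to the robot's right, away from the rack. Origin: centre of its underside, on the bench.
- jar_a: Bystander: short white jar with black lid, 44 mm across and 45 mm tall, in the neighbouring lane. Origin: centre of its underside.
- jar_b: Bystander: same jar, in the neighbouring lane. Origin: centre of its underside.
- beaker: Bystander: glass beaker on the bench, 54 mm across, 70 mm tall. Origin: centre of its underside.
- big_bottle: Bystander: large amber bottle on the bench, 70 mm across, 140 mm tall. Origin: centre of its underside.

How it is judged (in metres and radians):
On the way, in this order (a step that is already met when the one before it is completed fails the run):
1. both old bottles stand upright in the lane, brought forward against the front lip (x of old_front in the frame of lane between -0.09 and -0.068 m and y of old_front in the frame of lane between -0.012 and 0.012 m and z of each of old_front, old_rear in the frame of lane below 0.01 m and angle between each of old_front, old_rear's own z axis and vertical below 0.12 rad and x of old_rear in the frame of lane between -0.045 and -0.026 m and y of old_rear in the frame of lane between -0.012 and 0.012 m), for 0.2 s.
2. the new bottle stands upright in the lane behind the old ones, let go (all of step 1 and x of new_bottle in the frame of lane between 0 and 0.065 m and y of new_bottle in the frame of lane between -0.012 and 0.012 m and z of new_bottle in the frame of lane below 0.01 m and angle between new_bottle's own z axis and vertical below 0.12 rad and contact force between the fingers and new_bottle below 0.1 N), for 0.2 s.
At the end, for the whole second after the job is handed in: Upright and at rest in the lane, front to back: old_front within 7 mm of the front lip; old_rear, then new_bottle, then the follower, each no more than about 9 to 10 mm further back than in a tight row (follower joint above 0.045) (all of step 1 and x of new_bottle in the frame of lane between -0.01 and 0.015 m and y of new_bottle in the frame of lane between -0.012 and 0.012 m and z of new_bottle in the frame of lane below 0.01 m and angle between new_bottle's own z axis and vertical below 0.12 rad and value of joint follower above 0.045 m and linear speed of each of old_front, old_rear, new_bottle below 0.02 m/s); the robot touches nothing.
It fails at once if a reagent bottle is tipped over (angle between any of old_front, old_rear, new_bottle's own z axis and vertical above 0.6 rad).
It fails at once if a reagent bottle is let fall from more than about 20 mm ((height (world z) of old_front above 0.032 m and contact force between old_front and anything else below 0.01 N) or (height (world z) of old_rear above 0.032 m and contact force between old_rear and anything else below 0.01 N) or (height (world z) of new_bottle above 0.032 m and contact force between new_bottle and anything else below 0.01 N)).
It fails at once if a jar, the beaker or the big bottle is moved by more than 15 mm (distance of any of jar_a, jar_b, beaker, big_bottle from where it was at the start of the episode above 0.015 m).
It also fails if it takes over 64 s, if anything falls off the work surface, if the arm or the gripper's body presses on something with over 40 N, if the wrist force passes 120 N, or if a joint passes its speed limit or range.

## Working session

There is one attempt and no reset: what is moved stays moved. The work goes in short steps, Python scripts to look and compute and a shell command to move; the robot and the scene stay as the last step left them, time stands still between calls to the robot, and variables do not carry over. Pictures are saved under pics/ and viewed, at most 10 in all, crops included, and the job is handed in when it is done.

```bash
mkdir -p pics
python3 - <<'E'
from bench import status, vision, job, r
import cv2, numpy as np
s=status.state(); print(s, r.grip_point_offset)
for n in("top","side"):
    im=vision.read_camera(n); cv2.imwrite(f"pics/{n}0.png",im[:,:,::-1]); p=vision.camera_params(n); print(n,{k:np.round(v,3).tolist() if not isinstance(v,str) else v for k,v in p.items()})
E
```

```text
{'time': 0.0, 'joints': array([-1.27301881,  0.46836595, -0.01159323,  1.60361272,  0.00600597,
        1.07139768, -0.05632461]), 'qvel': array([-0.00045093,  0.00108018, -0.00042398, -0.00022057,  0.00041483,
       -0.00236105,  0.00163658]), 'effort': array([ 2.60561774e-04, -5.20578969e+01, -1.22649578e-02, -2.43746442e+01,
       -5.66197105e-02,  1.75410009e-02,  1.65668425e-04]), 'position': array([217.1047063 , 611.98284506, 173.75220691]), 'orientation': array([-5.32823477e-01, -3.09590971e+00,  2.73559402e-03]), 'force': array([-0.43055378, -0.16464502, -0.66460049]), 'ft_torque': array([ 0.02708089,  0.02328197, -0.00542975]), 'finger_force': 0.0, 'gripper_width': 92.26863225932438} 18.700000000000003
top {'camera_matrix': [[507.32, 0.0, 317.251], [0.0, 507.32, 239.234], [0.0, 0.0, 1.0]], 'extrinsics': [[0.195, 0.96, -0.2, 398.491], [-0.981, 0.19, -0.04, 24.858], [-0.0, 0.204, 0.979, 1038.553], [0.0, 0.0, 0.0, 1.0]]}
side {'camera_matrix': [[519.841, 0.0, 309.685], [0.0, 519.841, 236.088], [0.0, 0.0, 1.0]], 'extrinsics': [[0.958, 0.222, -0.181, 410.603], [-0.287, 0.717, -0.636, -590.197], [-0.012, 0.661, 0.75, 834.832], [0.0, 0.0, 0.0, 1.0]]}
```

View pics/top0.png

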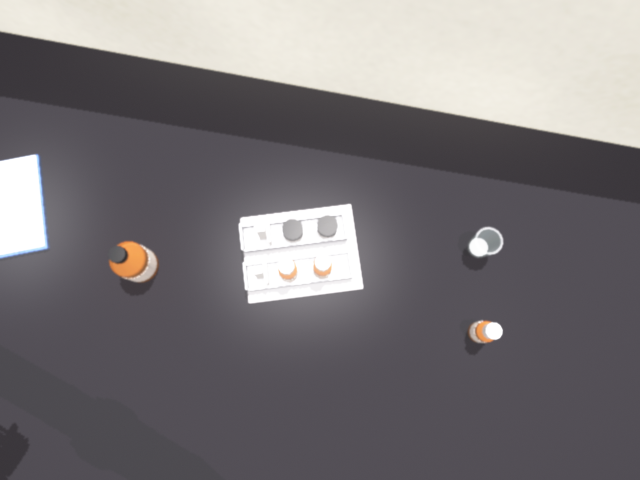

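View pics/side0.png

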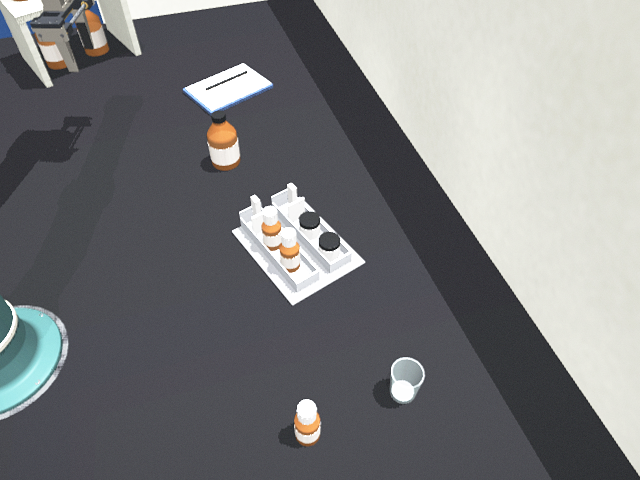

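Top: rack at about (300,255), bottle lane is the lower one, bottles at (288,270) and (322,267), new bottle (487,332), beaker (487,243). Side: old caps near (269,215),(289,236), new cap (307,408). I'll enlarge the rack.

Run:
```python
import cv2,numpy as np
t=cv2.imread("pics/top0.png");s=cv2.imread("pics/side0.png")
a=cv2.resize(t[198:308,232:368],None,fx=3.9,fy=3.9,interpolation=cv2.INTER_CUBIC)[:,:400*2]
cv2.imwrite("pics/c1.png",cv2.resize(t[200:305,230:370],(800,600),interpolation=cv2.INTER_CUBIC))
cv2.imwrite("pics/c2.png",cv2.resize(s[180:306,225:370],(690,600),interpolation=cv2.INTER_CUBIC))
```

```text
(no output)
```

View pics/c1.png

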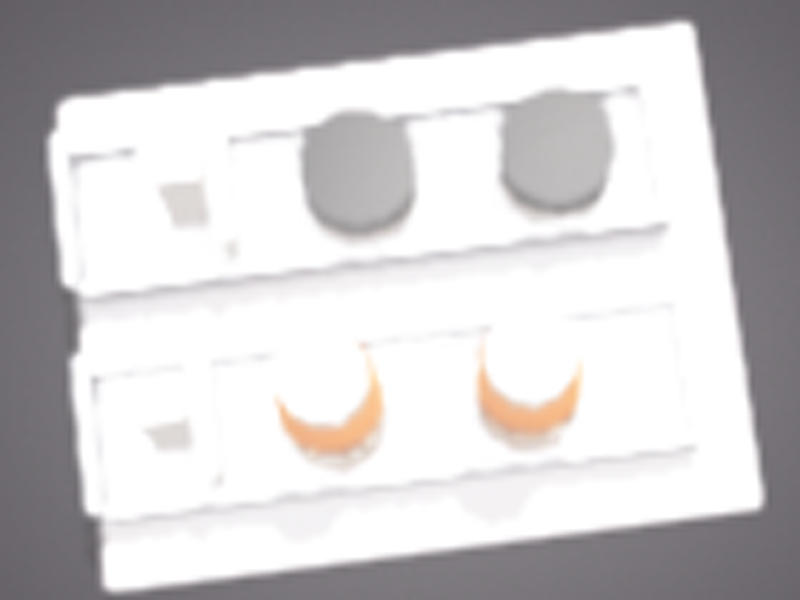

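View pics/c2.png

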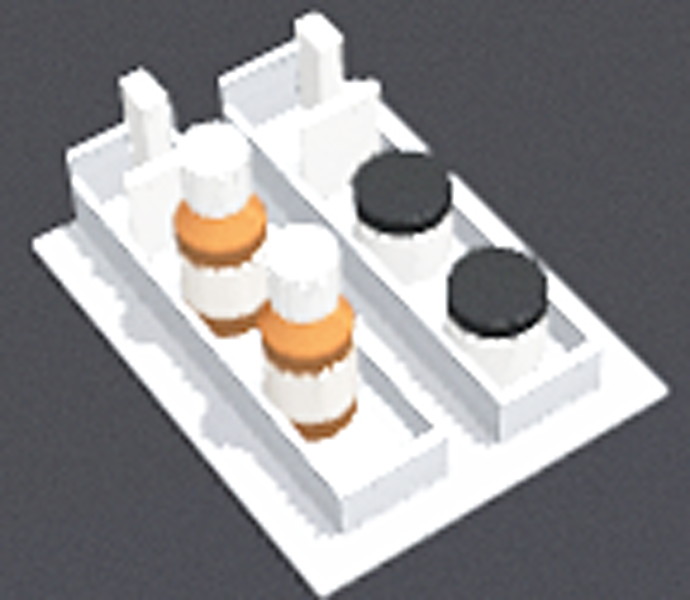

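Clear view: front-lip corners in the side crop at (340,493)/(447,433), cap tops at about (217,143) and (304,243), tab top (145,85), plate corners (322,597),(668,390),(35,245). Now casting rays.

```bash
cat > h.py <<'E'
import numpy as np, cv2
from bench import vision
P={n:vision.camera_params(n) for n in("top","side")}
def ray(n,u,v):
    K=np.array(P[n]["camera_matrix"]);E=np.array(P[n]["extrinsics"])
    d=E[:3,:3]@np.array([(u-K[0,2])/K[0,0],-(v-K[1,2])/K[1,1],-1]); return E[:3,3],d
def plane(n,u,v,z):
    o,d=ray(n,u,v); return (o+d*(z-o[2])/d[2])[:2]
def proj(n,p):
    K=np.array(P[n]["camera_matrix"]);E=np.array(P[n]["extrinsics"])
    c=E[:3,:3].T@(np.array(p,float)-E[:3,3]); return K[0,0]*c[0]/-c[2]+K[0,2],K[1,1]*c[1]/c[2]+K[1,2]
E
python3 - <<'E'
from h import *
S=lambda u,v,z:plane("side",225+u/4.759,180+v/4.762,z).round(1)
T=lambda u,v,z:plane("top",230+u/5.714,200+v/5.714,z).round(1)
for k,a in dict(plateFL=(322,597,6),plateFR=(668,390,6),plateBL=(35,245,6),lipL=(340,493,35),lipR=(447,433,35),innerR=(432,430,35),wallLback=(72,190,35),backL=(68,155,51),tab=(145,85,100),capR=(217,143,110),capF=(304,243,110),follL=(128,175,66),jarB=(402,182,55),jarF=(497,280,55)).items(): print("side",k,S(*a))
for k,a in dict(plateFL=(762,508,6),plateFR=(692,22,6),plateBL=(105,590,6),plateBR=(58,100,6),lipInR=(672,305,35),lipInL=(692,450,35),wallLbackIn=(105,520,35),backinR=(93,378,51),jarB=(358,168,55),jarF=(557,148,55)).items(): print("top",k,T(*a))
t=cv2.imread("pics/top0.png");s=cv2.imread("pics/side0.png")
for n,im,reg in(("top",t,(465,505,315,348)),("side",s,(290,325,395,450))):
    x0,x1,y0,y1=reg;c=im[y0:y1,x0:x1].astype(int)
    w=(c.min(2)>170).astype(np.uint8)
    num,l,st,ce=cv2.connectedComponentsWithStats(w)
    print(n,[(st[i].tolist(),(ce[i]+[x0,y0]).round(1).tolist()) for i in range(1,num) if st[i][4]>10])
E
```

```text
side plateFL [529.5 -46.4]
side plateFR [698.9  11.8]
side plateBL [456.  174.3]
side lipL [545.3 -19.8]
side lipR [595.1  -3.7]
side innerR [ 5.897e+02 -4.000e-01]
side wallLback [476.5 175. ]
side backL [477.7 181.1]
side tab [513.1 163.7]
side capR [532.4 111.5]
side capF [552.   47.9]
side follL [498.7 146.9]
side jarB [612.6 118. ]
side jarF [634.4  52.3]
top plateFL [526.6 -45. ]
top plateFR [698.4  12. ]
top plateBL [452.6 178.3]
top plateBR [624. 235.]
top lipInR [587.2   0.6]
top lipInL [538.1 -15.6]
top wallLbackIn [474.6 179.4]
top backinR [520.3 191.8]
top jarB [609.8 117.1]
top jarF [630.3  50.5]
top [([8, 6, 10, 6, 22], [476.7, 323.3]), ([19, 7, 19, 18, 269], [492.9, 330.5]), ([8, 13, 2, 7, 12], [473.4, 331.0])]
side [([6, 4, 21, 26, 428], [306.3, 411.3]), ([5, 31, 26, 17, 200], [307.8, 436.3])]
```

```bash
python3 - <<'E'
from h import *
for z in(86,94,100): print(z,plane("top",492.9,330.5,z).round(1),plane("side",306.3,411.3,z).round(1))
# two-view triangulation of cap centroids
(a,d),(b,e)=ray("top",492.9,330.5),ray("side",306.3,411.3)
s=np.linalg.lstsq(np.c_[d,-e],b-a,rcond=None)[0]; print((a+d*s[0]).round(1),(b+e*s[1]).round(1))
print("beaker base",plane("side",403,392,0),"big",plane("side",225,155,30))
E
Z='python3 -m jog'
python3 -m jog '[[[0,0,0,0,0,1,0],[0,0,0,0,0,1,0],[0,0,0,0,0,1,0],[0,0,0,0,0,1,0],[0,0,0,0,0,1,0],[0,0,0,0,0,1,0],[0,0,0,0,0,1,0],[0,0,0,0,0,1,0]]]'
python3 -m jog '[[[0,0,0,0,0,1,0],[0,0,0,0,0,1,0],[0,0,0,0,0,1,0],[0,0,0,0,0,0.36,0],[0,0,0,0,0,0,0]]]'
```

```text
86 [ 487.4 -288.1] [ 487.5 -285.2]
94 [ 486.7 -285.4] [ 486.7 -288.5]
100 [ 486.1 -283.5] [ 486.1 -290.9]
[ 487.1 -286.8   89.8] [ 487.2 -286.8   89.9]
beaker base [ 662.15806666 -265.66223038] big [485.25354734 400.7450934 ]
time: 1.1
position: [217.1, 612.2, 174.1]
orientation: [1.483, 2.769, -0.002]
force: [0.2, 0.7, 0.2]
gripper_width: 91.8
finger_force: 0.0
time: 1.72
position: [217.2, 612.5, 174.4]
orientation: [1.836, 2.549, -0.001]
force: [-0.2, 0.3, 0.5]
gripper_width: 91.6
finger_force: 0.0
```

```bash
python3 -m jog '[[[-1,0.27,0,0,0,0,0],[-1,0.27,0,0,0,0,0],[-1,0.27,0,0,0,0,0],[-1,0.27,0,0,0,0,0],[-1,0.27,0,0,0,0,0],[-1,0.27,0,0,0,0,0],[-1,0.27,0,0,0,0,0],[-1,0.27,0,0,0,0,0]]]' | sed -n 2,3p
python3 -m jog '[[[-1,0.27,0,0,0,0,0],[-1,0.27,0,0,0,0,0],[-1,0.27,0,0,0,0,0],[-1,0.27,0,0,0,0,0],[-1,0.27,0,0,0,0,0],[-1,0.27,0,0,0,0,0],[-1,0.27,0,0,0,0,0],[-1,0.27,0,0,0,0,0]]]'| sed -n 2,3p
python3 -m jog '[[[-1,0.27,0,0,0,0,0],[-1,0.27,0,0,0,0,0],[-1,0.27,0,0,0,0,0],[-1,0.27,0,0,0,0,0],[-0.7,0.2,0,0,0,0,0],[0,0,0,0,0,0,0],[0,0,0,0,0,0,0]]]'
python3 - <<'E'
from h import *
cv2.imwrite("pics/t1.png",vision.read_camera("top")[:,:,::-1]);im=vision.read_camera("side")[:,:,::-1]
cv2.imwrite("pics/s1.png",cv2.resize(im[80:310,170:400],(690,690)[:2] and (600,600),interpolation=cv2.INTER_CUBIC))
E
```

```text
position: [332.5, 438.5, 174.8]
orientation: [-1.838, -2.548, -0.0]
position: [446.5, 265.7, 174.8]
orientation: [-1.838, -2.548, -0.001]
time: 4.6
position: [512.9, 166.2, 174.7]
orientation: [-1.837, -2.548, -0.0]
force: [-1.0, 0.2, 1.0]
gripper_width: 91.7
finger_force: 0.0
```

View pics/s1.png

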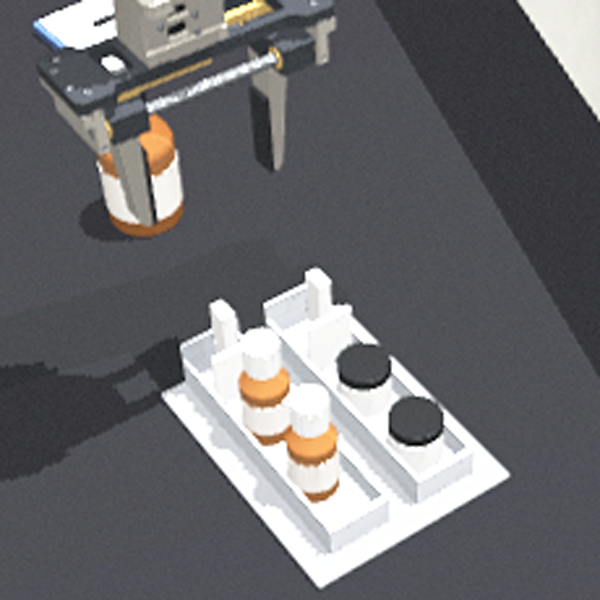

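Gripper hovers in line above the tab (tips at about (152,222) and (277,168), tab (223,310)); bottles as before. Descend, grip the tab.

```bash
python3 -m jog '[[[0,0,1,0,0,0,0],[0,0,1,0,0,0,60],[0,0,1,0,0,0,120],[0,0,0.8,0,0,0,120],[0,0,0.3,0,0,0,120],[0,0,0,0,0,0,120]]]' 
python3 -m jog '[[[0,0,0,0,0,0,255],[0,0,0,0,0,0,255],[0,0,0,0,0,0,255],[0,0,0,0,0,0,255],[0,0,0,0,0,0,255],[0,0,0,0,0,0,255]]]' 15
```

```text
time: 5.45
position: [513.2, 166.1, 72.1]
orientation: [-1.837, -2.548, 0.001]
force: [0.9, 0.8, -0.7]
gripper_width: 48.6
finger_force: 0.0
time: 6.2
position: [513.5, 165.7, 72.2]
orientation: [-1.838, -2.548, 0.0]
force: [-0.0, -0.6, -0.2]
gripper_width: 0.4
finger_force: 0.0
```

Run:
```python
from h import *
t=vision.read_camera("top")[:,:,::-1];im=vision.read_camera("side")[:,:,::-1]
print(proj("side",(513.5,165.7,72)),proj("top",(513.5,165.7,72)))
a=cv2.resize(im[110:270,200:330],(487,600),interpolation=cv2.INTER_CUBIC)
b=cv2.resize(t[220:300,230:270],(300,600),interpolation=cv2.INTER_CUBIC)
cv2.imwrite("pics/s2.png",np.hstack([a,b]))
```

```text
(np.float64(256.68117899668965), np.float64(206.87743557190328)) (np.float64(257.2256706478963), np.float64(270.5437193799289))
```

View pics/s2.png

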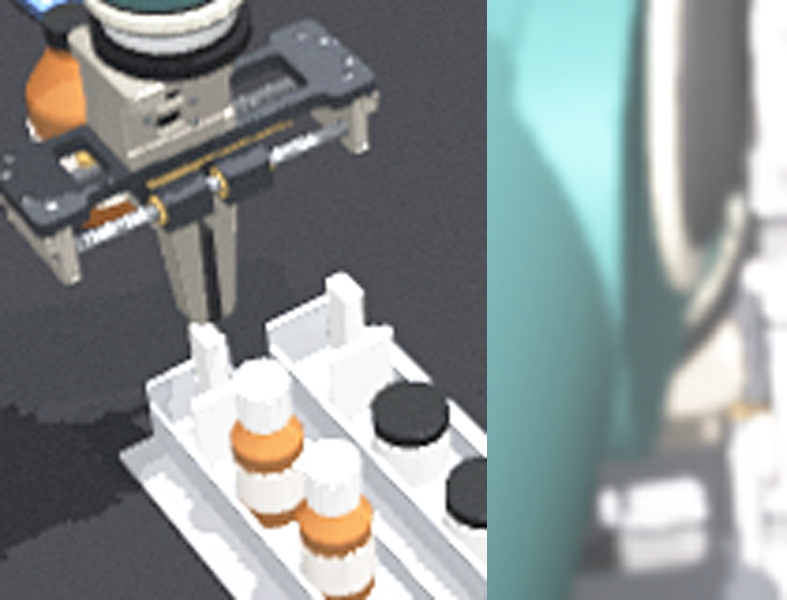

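The shut fingertips (about (205,318) in the crop) are beyond the tab (205,330), and not where the reported TCP projects. Quantify this offset.

Run:
```python
from h import *
print(proj("side",(512.9,166.2,174.7)), "seen 252,154.7")
for z in(72,85,95,100,105): print(z,plane("side",254.7,194.8,z).round(1))
for z in (174.7,200,210): print(z,plane("side",252,154.7,z).round(1))
# fingertips open: y axis (.949,.316)
for s in(-1,1): print(proj("side",(512.9+s*46*.949,166.2+s*46*.316,174.7)), "seen", (170+152/2.609,80+222/2.609) if s<0 else (170+277/2.609,80+168/2.609))
```

```text
(np.float64(251.5873622896989), np.float64(169.02271799477904)) seen 252,154.7
72 [517.4 201.8]
85 [515.6 188.4]
95 [514.2 178. ]
100 [513.5 172.8]
105 [512.8 167.6]
174.7 [522.8 207.5]
200 [518.5 176.9]
210 [516.8 164.8]
(np.float64(230.54698723381233), np.float64(178.54881661545147)) seen (228.25986968187044, 165.0900728248371)
(np.float64(271.9144103257817), np.float64(159.819580515312)) seen (276.1709467228823, 144.39248754311996)
```

Both views agree with the true fingertips being about 34 mm higher than reported (top view shows the fingers above the tab). Open, descend gently, and try again.

```bash
python3 -m jog '[[[0,0,0,0,0,0,115],[0,0,0,0,0,0,115],[0,0,0,0,0,0,115],[0,0,0.4,0,0,0,115],[0,0,0.4,0,0,0,115],[0,0,0.4,0,0,0,115],[0,0,0,0,0,0,115]]]' 
python3 -m jog '[[[0,0,0,0,0,0,255],[0,0,0,0,0,0,255],[0,0,0,0,0,0,255],[0,0,0,0,0,0,255],[0,0,0,0,0,0,255],[0,0,0,0,0,0,255]]]' 15
python3 - <<'E'
from h import *
t=vision.read_camera("top")[:,:,::-1];im=vision.read_camera("side")[:,:,::-1]
a=cv2.resize(im[110:270,200:330],(487,600),interpolation=cv2.INTER_CUBIC)
b=cv2.resize(t[230:300,230:266],(309,600),interpolation=cv2.INTER_CUBIC)
cv2.imwrite("pics/s3.png",np.hstack([a,b]))
E
```

```text
time: 7.18
position: [512.6, 165.4, 41.0]
orientation: [-1.837, -2.547, 0.003]
force: [-0.7, 0.6, 0.1]
gripper_width: 50.7
finger_force: 0.0
time: 7.92
position: [511.0, 165.0, 42.1]
orientation: [-1.836, -2.545, 0.006]
force: [-6.5, -1.9, 5.2]
gripper_width: 12.1
finger_force: 15.0
```

View pics/s3.png

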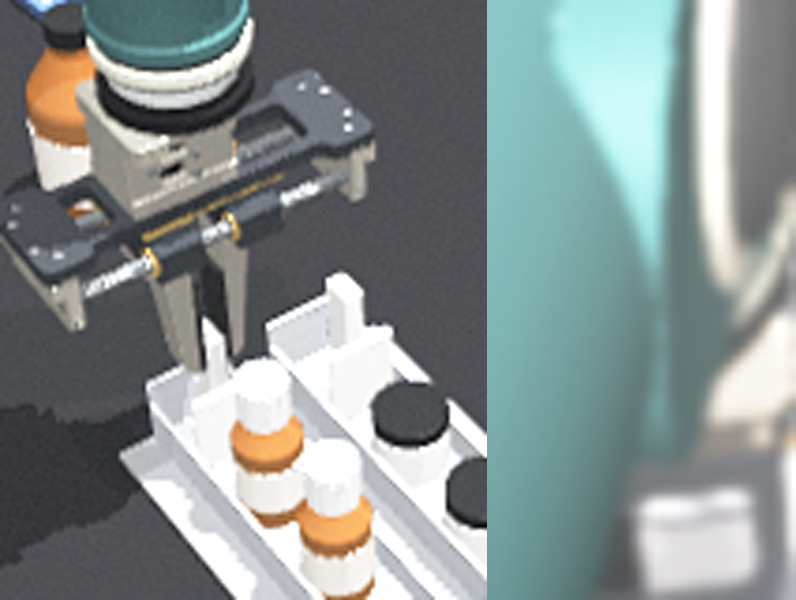

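Tab gripped (12.1 mm). Slide it forward.

```bash
python3 -m jog '[[[0,-0.08,0,0,0,0,255],[-0.2,0,0,0,0,0,255],[-0.3,0,0,0,0,0,255],[-0.4,0,0,0,0,0,255],[-0.4,0,0,0,0,0,255],[-0.4,0,0,0,0,0,255],[-0.4,0,0,0,0,0,255],[-0.4,0,0,0,0,0,255]]]' 
python3 -m jog '[[[-0.3,0,0,0,0,0,255],[-0.2,0,0,0,0,0,255],[-0.1,0,0,0,0,0,255],[-0.1,0,0,0,0,0,255],[0,0,0,0,0,0,255]]]'
```

```text
time: 9.02
position: [531.1, 105.3, 42.2]
orientation: [-1.837, -2.547, 0.0]
force: [-4.5, 1.8, 3.9]
gripper_width: 11.6
finger_force: 15.0
time: 9.65
position: [536.7, 88.7, 42.1]
orientation: [-1.838, -2.548, 0.001]
force: [-4.3, -0.2, 3.4]
gripper_width: 12.0
finger_force: 15.0
```

```bash
python3 -m jog '[[[-0.15,0,0,0,0,0,255],[-0.15,0,0,0,0,0,255],[0,0,0,0,0,0,255]]]' 
python3 -m jog '[[[-0.1,0,0,0,0,0,255],[-0.1,0,0,0,0,0,255],[0,0,0,0,0,0,255]]]'
```

```text
time: 10.02
position: [537.9, 84.9, 42.2]
orientation: [-1.833, -2.546, -0.002]
force: [-7.7, 7.3, 6.1]
gripper_width: 12.0
finger_force: 15.0
time: 10.4
position: [538.0, 84.7, 42.2]
orientation: [-1.827, -2.545, -0.005]
force: [-10.8, 16.2, 8.7]
gripper_width: 11.7
finger_force: 15.0
```

Firm stop after 85 mm: row is tight (joint ≈0.095). Slide the follower back, release, rise, and check.

```bash
python3 -m jog '[[[0.2,0,0,0,0,0,255],[0.4,0,0,0,0,0,255],[0.6,0,0,0,0,0,255],[0.6,0,0,0,0,0,255],[0.6,0,0,0,0,0,255],[0.6,0,0,0,0,0,255],[0.5,0,0,0,0,0,255],[0.3,0,0,0,0,0,255]]]' 
python3 -m jog '[[[0,0,0,0,0,0,115],[0,0,0,0,0,0,115],[0,0,0,0,0,0,115],[0,0,-1,0,0,0,115],[0,0,-1,0,0,0,90],[0,0,-1,0,0,0,90],[0,0,-1,0,0,0,90],[0,0,-0.8,0,0,0,90]]]'
python3 - <<'E'
from h import *
t=vision.read_camera("top")[:,:,::-1];im=vision.read_camera("side")[:,:,::-1]
a=cv2.resize(im[180:306,225:370],(690,600),interpolation=cv2.INTER_CUBIC)
cv2.imwrite("pics/s4.png",a)
E
```

```text
time: 11.4
position: [510.2, 167.9, 42.1]
orientation: [-1.837, -2.548, 0.001]
force: [-4.7, -3.3, 3.4]
gripper_width: 12.2
finger_force: 15.0
time: 12.4
position: [511.5, 167.4, 163.4]
orientation: [1.838, 2.547, 0.003]
force: [0.2, 0.2, -0.1]
gripper_width: 59.4
finger_force: 0.0
```

View pics/s4.png

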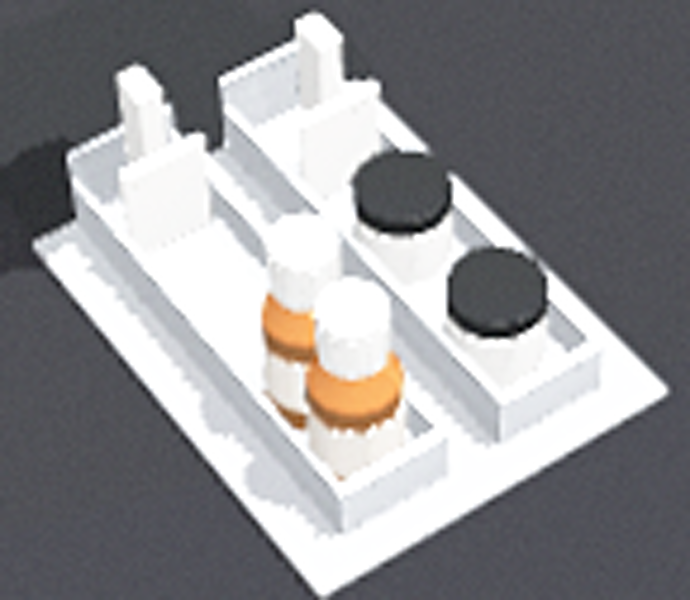

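Both old bottles stand tight against the lip (caps at (303,235) and (352,297)), follower is back. Go to the new bottle.

```bash
python3 -m jog '[[[-1,-0.39,0,0,0,0,0],[-1,-0.39,0,0,0,0,0],[-1,-0.39,0,0,0,0,0],[-1,-0.39,0,0,0,0,0],[-1,-0.39,0,0,0,0,0],[-1,-0.39,0,0,0,0,0],[-1,-0.39,0,0,0,0,0],[-1,-0.39,0,0,0,0,0]]]' |sed -n 2p
python3 -m jog '[[[-1,-0.39,0,0,0,0,0],[-1,-0.39,0,0,0,0,0],[-1,-0.39,0,0,0,0,0],[-1,-0.39,0,0,0,0,0],[-1,-0.39,0,0,0,0,0],[-1,-0.39,0,0,0,0,0],[-1,-0.39,0,0,0,0,0],[-1,-0.39,0,0,0,0,0]]]' |sed -n 2p
python3 -m jog '[[[-0.9,-0.39,0,0,0,0,0],[0,0,1,0,0,0,0],[0,0,1,0,0,0,0],[0,0,0,0,0,0,0],[0,0,0,0,0,0,0]]]'
python3 - <<'E'
from h import *
t=vision.read_camera("top")[:,:,::-1];im=vision.read_camera("side")[:,:,::-1]
cv2.imwrite("pics/s5.png",np.hstack([cv2.resize(im[270:470,210:400],(475,500)),cv2.resize(t[250:400,420:517],(323,500))]))
S=lambda u,v,z:plane("side",225+u/4.759,180+v/4.762,z).round(1)
for a in((303,235,110),(352,297,110)):
    p=S(*a);print(p,"w,u",p@[-.3153,.949],p@[-.949,-.3153])
E
```

```text
position: [499.5, -47.9, 161.3]
position: [488.6, -262.2, 161.2]
time: 15.12
position: [487.1, -286.1, 112.5]
orientation: [1.838, 2.547, -0.0]
force: [0.2, 0.6, 0.4]
gripper_width: 91.9
finger_force: 0.0
[552.8  52.1] w,u -124.85494000000001 -541.03433
[562.4  15.3] w,u -162.80502 -538.5416899999999
```

View pics/s5.png

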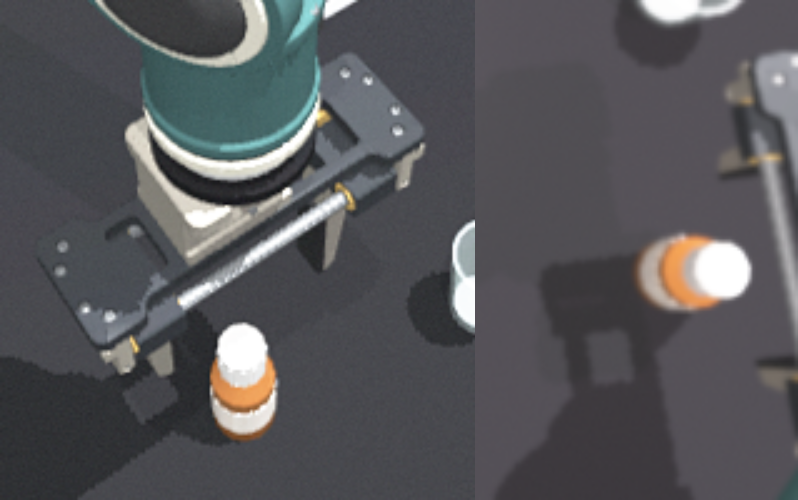

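Gripper above the bottle; tips in the side crop at (158,375),(325,268), in the top crop roughly (735,170),(775,375). Triangulate.

Run:
```python
from h import *
(a,d),(b,e)=ray("top",504,332),ray("side",306.6,398.6)
s=np.linalg.lstsq(np.c_[d,-e],b-a,rcond=None)[0]; print((a+d*s[0]).round(1),(b+e*s[1]).round(1))
for z in(112,130,140,146,150): print(z,plane("top",504,332,z).round(1),plane("side",306.6,398.6,z).round(1))
```

```text
[ 483.6 -289.8  139.6] [ 487.6 -289.8  140. ]
112 [ 486.2 -299.4] [ 490.7 -277.7]
130 [ 484.5 -293.1] [ 488.7 -285.5]
140 [ 483.6 -289.6] [ 487.6 -289.8]
146 [ 483.  -287.5] [ 486.9 -292.4]
150 [ 482.6 -286.1] [ 486.4 -294.2]
```

Tip offset ≈ +29 mm in z, xy within 3 mm. Descend to the cap and grip.

```bash
python3 -m jog '[[[0.1,0,0.8,0,0,0,60],[0,0,0.8,0,0,0,60],[0,0,0.8,0,0,0,60],[0,0,0.5,0,0,0,60],[0,0,0,0,0,0,60]]]' 25|sed -n 2,6p
python3 -m jog '[[[0,0,0,0,0,0,255],[0,0,0,0,0,0,255],[0,0,0,0,0,0,255],[0,0,0,0,0,0,255],[0,0,0,0,0,0,255],[0,0,0,0,0,0,255]]]' 25
python3 -m jog '[[[0,0,-0.2,0,0,0,255],[0,0,-0.4,0,0,0,255],[0,0,-0.8,0,0,0,255],[0,0,-1,0,0,0,255],[0,0,-1,0,0,0,255],[0,0,-1,0,0,0,255],[0,0,-1,0,0,0,255],[0,0,0,0,0,0,255]]]'
python3 - <<'E'
from h import *
t=vision.read_camera("top")[:,:,::-1];im=vision.read_camera("side")[:,:,::-1]
cv2.imwrite("pics/s6.png",np.hstack([cv2.resize(im[250:450,210:400],(475,500)),cv2.resize(t[250:400,420:517],(323,500))]))
E
```

```text
position: [485.3, -283.2, 38.6]
orientation: [-1.837, -2.546, 0.001]
force: [0.8, 0.1, 0.0]
gripper_width: 70.3
finger_force: 0.0
time: 16.6
position: [486.2, -283.4, 39.9]
orientation: [1.838, 2.548, 0.0]
force: [-0.1, 0.4, 1.8]
gripper_width: 27.1
finger_force: 25.0
time: 17.6
position: [487.5, -284.3, 177.5]
orientation: [1.835, 2.544, 0.003]
force: [-0.3, -0.2, -1.7]
gripper_width: 27.6
finger_force: 25.0
```

View pics/s6.png

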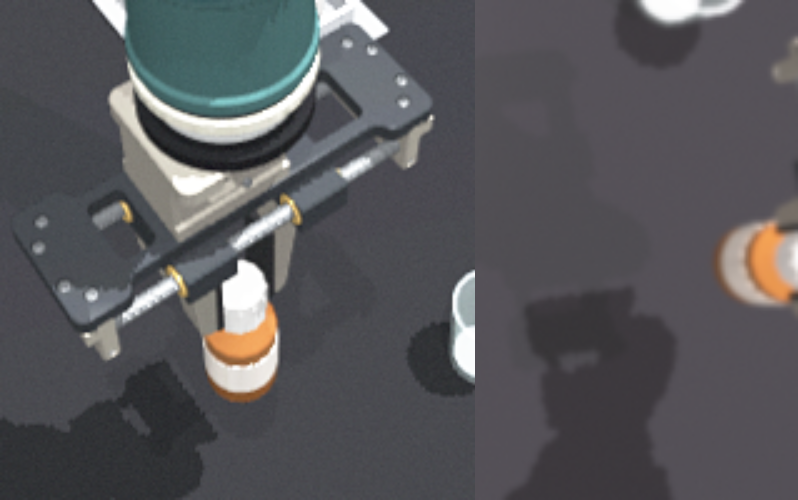

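Bottle held upright by the cap, 27.6 mm opening. Carry it over the lane.

```bash
python3 -m jog '[[[0.4,0.18,-0.3,0,0,0,255],[0.8,0.36,-0.2,0,0,0,255],[0.95,0.43,0,0,0,0,255],[0.95,0.43,0,0,0,0,255],[0.95,0.43,0,0,0,0,255],[0.95,0.43,0,0,0,0,255],[0.95,0.43,0,0,0,0,255],[0.95,0.43,0,0,0,0,255]]]'|sed -n 2,6p
python3 -m jog '[[[0.95,0.43,0,0,0,0,255],[0.95,0.43,0,0,0,0,255],[0.95,0.43,0,0,0,0,255],[0.95,0.43,0,0,0,0,255],[0.95,0.43,0,0,0,0,255],[0.95,0.43,0,0,0,0,255],[0.95,0.43,0,0,0,0,255],[0.7,0.32,0,0,0,0,255]]]'|sed -n 2,6p
python3 -m jog '[[[0.31,0.14,0,0,0,0,255],[0,0,0,0,0,0,255],[0,0,0,0,0,0,255],[0,0,0,0,0,0,255]]]'
python3 - <<'E'
from h import *
from bench import status
p=status.state()["position"];ex=np.array([-.3153,.949]);ey=np.array([-.949,-.3153]);q=p[:2]
print("w,u",q@ex,q@ey, "z",p[2])
im=vision.read_camera("side")[:,:,::-1]; cv2.imwrite("pics/s7.png",im)
hsv=cv2.cvtColor(im,cv2.COLOR_BGR2HSV)
m=cv2.inRange(hsv,(5,120,80),(20,255,255));n,l,st,ce=cv2.connectedComponentsWithStats(m)
for i in range(1,n):
    if st[i][4]>30: print(st[i],ce[i].round(1))
z=p[2]+29+18.7; pr=proj("side",(q[0],q[1],p[2]-39.9)); print("expected bottle base centre px",pr)
E
```

```text
position: [505.1, -93.4, 186.8]
orientation: [-1.836, -2.548, 0.001]
force: [0.0, 0.6, -1.8]
gripper_width: 27.3
finger_force: 25.0
position: [526.0, 107.3, 186.7]
orientation: [-1.835, -2.549, 0.001]
force: [-0.7, -0.9, -1.7]
gripper_width: 27.4
finger_force: 25.0
time: 20.2
position: [527.6, 113.1, 187.3]
orientation: [1.84, 2.546, -0.0]
force: [0.2, 0.5, -1.8]
gripper_width: 27.0
finger_force: 25.0
w,u -59.01975477508702 -536.3300828010188 z 187.30452140542064
[ 75   4  26  29 493] [86.7 20.1]
[ 35  16  28  29 544] [47.3 32.5]
[ 84  43  25  14 174] [97.1 50.8]
[ 46  56  26  14 186] [59.7 63.6]
[224 127  10  10  49] [228.5 132.1]
[207 137  10  11  37] [211.  142.8]
[226 138  11  10  56] [230.5 142.7]
[212 159  28  12 124] [226.4 166.1]
[254 169  23  17 258] [265.3 177.7]
[257 194  21  10  89] [267.7 199.8]
[280 242  29  28 304] [294.2 258.2]
expected bottle base centre px (np.float64(266.5970848716711), np.float64(196.20595856026944))
```

```bash
python3 -m jog '[[[0,0.03,0.5,0,0,0,255],[0,0,0.8,0,0,0,255],[0,0,0.9,0,0,0,255],[0,0,0.9,0,0,0,255],[0,0,0.6,0,0,0,255],[0,0,0.3,0,0,0,255],[0,0,0.2,0,0,0,255],[0,0,0,0,0,0,255]]]'
python3 -m jog '[[[0,0,0.3,0,0,0,255],[0,0,0.3,0,0,0,255],[0,0,0.2,0,0,0,255],[0,0,0.2,0,0,0,255],[0,0,0.1,0,0,0,255],[0,0,0,0,0,0,255]]]'
```

```text
time: 21.25
position: [528.4, 114.3, 82.3]
orientation: [1.838, 2.548, 0.0]
force: [0.3, 0.3, -1.5]
gripper_width: 27.1
finger_force: 25.0
time: 22.0
position: [528.2, 114.2, 54.5]
orientation: [-1.838, -2.548, 0.0]
force: [-0.0, 0.6, -1.0]
gripper_width: 27.1
finger_force: 25.0
```

Into the channel without side force. Last few millimetres.

```bash
python3 -m jog '[[[0,0,0.08,0,0,0,255],[0,0,0.08,0,0,0,255],[0,0,0,0,0,0,255]]]'
python3 -m jog '[[[0,0,0.05,0,0,0,255],[0,0,0,0,0,0,255]]]'
```

```text
time: 22.38
position: [528.1, 114.3, 50.6]
orientation: [-1.838, -2.548, 0.0]
force: [0.8, 0.7, -2.0]
gripper_width: 27.1
finger_force: 25.0
time: 22.62
position: [528.5, 114.3, 49.9]
orientation: [1.838, 2.548, 0.001]
force: [-1.0, 0.0, 2.6]
gripper_width: 27.3
finger_force: 25.0
```

Touched down. Release, rise, go back to the tab and grip it.

```bash
python3 -m jog '[[[0,0,0,0,0,0,200],[0,0,0,0,0,0,150],[0,0,0,0,0,0,110],[0,0,0,0,0,0,110],[0,0,-0.5,0,0,0,110],[0,0,-1,0,0,0,110],[0,0,-1,0,0,0,110],[0,0,0,0,0,0,110]]]' 15
python3 -m jog '[[[0.7,0,0,0,0,0,110],[0.8,0,0,0,0,0,110],[0.74,0,0,0,0,0,110],[0,0,0,0,0,0,110],[0,0,1,0,0,0,110],[0,0,1,0,0,0,110],[0,0,0.7,0,0,0,110],[0,0,0,0,0,0,110]]]'
python3 -m jog '[[[0,0,0,0,0,0,255],[0,0,0,0,0,0,255],[0,0,0,0,0,0,255],[0,0,0,0,0,0,255],[0,0,0,0,0,0,255],[0,0,0,0,0,0,255]]]' 15
```

```text
time: 23.62
position: [530.0, 114.7, 114.3]
orientation: [1.836, 2.546, 0.006]
force: [-0.3, 0.7, 0.0]
gripper_width: 52.5
finger_force: 0.0
time: 24.62
position: [509.7, 166.6, 43.2]
orientation: [-1.838, -2.547, 0.004]
force: [0.7, 0.6, 0.5]
gripper_width: 52.2
finger_force: 0.0
time: 25.38
position: [510.3, 167.4, 44.7]
orientation: [-1.837, -2.548, 0.0]
force: [-2.5, -0.5, 5.2]
gripper_width: 11.8
finger_force: 15.0
```

```bash
python3 -m jog '[[[-0.15,0,0,0,0,0,255],[-0.25,0,0,0,0,0,255],[-0.3,0,0,0,0,0,255],[-0.3,0,0,0,0,0,255],[-0.3,0,0,0,0,0,255],[-0.25,0,0,0,0,0,255],[-0.15,0,0,0,0,0,255],[0,0,0,0,0,0,255]]]'
python3 -m jog '[[[-0.1,0,0,0,0,0,255],[-0.1,0,0,0,0,0,255],[0,0,0,0,0,0,255]]]'
python3 -m jog '[[[-0.1,0,0,0,0,0,255],[-0.05,0,0,0,0,0,255],[0,0,0,0,0,0,255]]]'
```

```text
time: 26.38
position: [523.6, 127.5, 44.7]
orientation: [-1.837, -2.547, -0.0]
force: [-3.1, -0.0, 5.2]
gripper_width: 12.2
finger_force: 15.0
time: 26.75
position: [525.1, 123.2, 44.7]
orientation: [-1.836, -2.547, -0.001]
force: [-3.0, 1.5, 5.4]
gripper_width: 11.7
finger_force: 15.0
time: 27.12
position: [525.7, 121.3, 44.7]
orientation: [-1.834, -2.547, -0.002]
force: [-4.5, 5.7, 6.8]
gripper_width: 12.4
finger_force: 15.0
```

Firm stop at the expected place (three-bottle row). Release, rise, verify.

```bash
python3 -m jog '[[[0.05,0,0,0,0,0,255],[0,0,0,0,0,0,115],[0,0,0,0,0,0,115],[0,0,0,0,0,0,115],[0,0,-0.8,0,0,0,115],[0,0,-1,0,0,0,115],[0,0,-1,0,0,0,115],[0,0,-1,0,0,0,115]]]'
python3 -m jog '[[[0.5,0,-1,0,0,0,115],[1,0,-1,0,0,0,115],[1,0,0,0,0,0,115],[1,0,0,0,0,0,115],[1,0,0,0,0,0,115],[1,0,0,0,0,0,115],[0.5,0,0,0,0,0,115],[0,0,0,0,0,0,115]]]'
python3 - <<'E'
from h import *
t=vision.read_camera("top")[:,:,::-1];im=vision.read_camera("side")[:,:,::-1]
cv2.imwrite("pics/s8.png",im)
o=cv2.imread("pics/side0.png")
for nm,I in(("now",im),("start",o)):
    hsv=cv2.cvtColor(np.ascontiguousarray(I),cv2.COLOR_BGR2HSV)
    for k,m in(("amber",cv2.inRange(hsv,(5,110,60),(22,255,255))),("black",cv2.inRange(hsv,(0,0,0),(180,255,60)))):
        m[:, :225]=0;m[:,372:]=0;m[:180]=0;m[306:]=0
        n,l,st,ce=cv2.connectedComponentsWithStats(m)
        print(nm,k,[(st[i].tolist(),ce[i].round(1).tolist()) for i in range(1,n) if 15<st[i][4]<3000])
# expected shoulder centres (z=10+60) and tab
ex=np.array([-.3153,.949]);ey=np.array([-.949,-.3153])
for x in(-75,-35,5): 
    p=(x-91)*ex-537.5*ey; print(x,np.round(proj("side",(*p,70)),1))
E
```

```text
time: 28.12
position: [526.4, 119.7, 140.2]
orientation: [1.838, 2.548, -0.0]
force: [1.4, -0.7, 0.4]
gripper_width: 50.3
finger_force: 0.0
time: 29.12
position: [478.8, 262.6, 189.3]
orientation: [1.836, 2.549, -0.0]
force: [0.5, 0.2, 0.9]
gripper_width: 50.5
finger_force: 0.0
now amber [([268, 230, 42, 40, 445], [288.3, 252.0])]
now black [([300, 220, 20, 9, 43], [309.4, 225.9]), ([319, 243, 20, 8, 42], [327.8, 247.8])]
start amber [([262, 221, 19, 15, 193], [271.1, 229.0]), ([267, 243, 32, 15, 237], [286.7, 250.4]), ([287, 265, 13, 7, 33], [293.1, 269.1])]
start black [([300, 220, 20, 9, 44], [309.2, 225.8]), ([319, 242, 21, 9, 47], [328.6, 247.3])]
-75 [300.  257.4]
-35 [288.4 244.4]
5 [277.2 231.8]
```

```bash
python3 -c "
from bench import job; print(job.sign_off())"
```

```text
the job is handed in; nothing more can be done
None
```

I signed the job off at about 29 s. The two old bottles are tight against the front lip, the new bottle stands behind them, and the follower is snug behind the row and released. A final side-camera check showed the row where expected and the jars unmoved, but the sign-off returned no verdict.

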